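Clamp the case panel and run the seam stylus round its seam

ROBOT

A 6-joint arm with a two-finger parallel gripper is mounted at the origin on the work surface. World frame = base frame: x ahead of the robot, y to its left, z up, the work surface at z = 0. Lengths are in m, angles in rad, forces in N, time in s.
With the tool pointing down it reaches from about 0.4 to 0.925 m from the base axis. Payload 12.5 kg.
Tool frame: the origin (TCP) lies between the finger pads, 19 mm behind the fingertips; this is the grasp point; z points along the fingers, y is the line along which they close (so a half turn about z gives the same grasp; the last joint's range is limited). The gripper opens to 95 mm and grips with 3 to 60 N. Pads are 20 mm wide; open, the fingers measure 119 mm over their backs; the gripper's body (75 mm by 180 mm) begins 59 mm behind the grasp point.
Start: joints at [-1.215, 0.491, 1.559, -0, 1.092, -0.106], TCP at [0.278, -0.56, 0.233] pointing down, gripper open.
Joint ranges: [-3.1, 3.1], [-0.84, 2.19], [0.05, 2.79], [-1.13, 4.28], [0.06, 2.93], [-2.69, 2.69]. Speed limits (rad/s): [2.22, 2.22, 2.79, 3.14, 3.14, 3.14].

INTERFACE

Orientations are given as a unit quaternion [x, y, z, w].
In Python, from cell import state, optics, ticket, nets gives the robot as it stands.
- The arm moves only by the shell command python3 -m creep 'ROWS' [FORCE]. ROWS is a JSON object of lists of equal length, an entry for each row: "delta_rot": the turn, a rotation vector about the tool's x, y, z in degrees, a list of three; "translation": the shift along the tool's x, y, z in m, a list of three; "hand": the opening in per cent of the stroke, from 0 (shut) to 100 (fully open). In form: {"delta_rot": [[ax, ay, az], ...], "translation": [[tx, ty, tz], ...], "hand": [hand, ...]}. A call has exactly 5 rows; each row shifts and turns the commanded pose from where the row before left it, along the tool's axes as they then stand; what a row does not reach is not made up. A row lasts 1/8 s, in which the tool goes at most 62.5 mm and 10.7 degrees, less where a joint would pass 70% of its speed; a pose out of reach is approached as far as the arm can. A call is refused whole if a number of a shift passes 0.0625 or a number of a turn 10.7, either way. A call with a gripper value outside its range is refused whole. The fingers move at their own pace and stop on an object; FORCE is the grip in N (left out, the last holds). Time passes only in rows, so rows that do not move let the fingers close, or fill a call up. It gives the time, the measured TCP pose, the force, the opening and the grip force at its end, in the units of the state.
- state(): the state, without advancing time (a new reading comes with each control period).
- optics.read_camera(name): name is "side" or "top"; returns a dict with "image" (480x640x3 uint8, red, green, blue), "fx", "fy", "cx", "cy" (pixels), "camera_from_world" (4x4, takes a point from world to camera coordinates). Camera axes: x right, y down, z forward; pixel columns grow to the right and rows downward; lengths in m; the calibration is good to about 2 mm. A picture is of the moment at which its call begins. There is no depth.
- ticket.hand_in(): hands the job in; it is judged then, once.
Trained networks look in the newest picture that a camera, given by its name, has taken for a name from the list of things; names that differ only in an ending like _2 or _b are one class to them, and where a whole thing is asked for, a point or a joint stands for the part that bears it (a point fixed in the world has none). Each returns a list of dicts, best first, with "p" (0 to 1); they miss things now and then, are a little off and sometimes report something else, mostly with a low value. They report only what shows in the picture. A call takes as long as a camera call. They do not tell look-alikes from the thing itself.
- nets.find_in(thing, camera): "rect" ([centre column, centre row, width, height] in pixels, round what is visible of it).
- nets.cut_out(thing, camera): "pixels" (480x640 bool, what is visible of it) and "rect" ([centre column, centre row, width, height] in pixels, round what is visible of it).
The state is a dict: "t": time; "qpos": joint angles; "joint_vel": joint speeds; "joint_torque": joint torques, N m; "position": TCP position; "tcp_rot": TCP orientation; "wrist_force": force on the tool from outside, world axes, zero at the start; "ft_torque": the same for the moment, N m; "opening": finger opening in m; "gripper_force": force on a finger pad.
Only numpy, scipy, OpenCV 4.12 (cv2) and the standard library are available. Lean on these libraries where they do the work, as an engineer would, in place of code of your own. Each camera call takes 0.05 s, during which the arm holds its last target. There are 200 camera calls.

TASK

Push the fixture's sliding jaw up so that the case panel sits squarely clamped against the fixed jaw. Then take the orange stylus from its stand and draw its spring nib along the recessed seam, from the green dot round the corner to the red dot: pressed lightly on the seam's floor, slowly (under 8 cm per second) and without lifting on the way. Finally hang the stylus back in its fork, upright on its collar, leaving the panel clamped and the glue, tape and polish where they stand.

Things in the scene. Friction and masses are not known exactly. Their poses are not given: they have to be found in the camera images.
- fixture: Grey slide-jaw fixture, fixed to the bench. Origin on the bench under it; base plate from own x = -130 to +100 mm, y +-95 mm, top at z = 20 mm. Own +x is the closing direction, away from the robot (turned up to 0.3 rad). At the far end the fixed steel jaw: inner face at x = +70 mm, 150 mm wide, top at z = 36 mm.
- jaw (a joint): Travel of the sliding jaw along the fixture's +x, m: 0 = fully open, 0.045 = clamped on the seated panel; it starts between 0 and 0.015. It slides with about 4 N of friction, stays where it is left, and cannot be lifted. Its steel block is 22 mm thick, 100 mm wide, top at z = 34 mm.
- jaw_push (a point): Middle of the near (robot-side) upright face of the sliding jaw's blue push plate, 52 mm above the bench; push it towards the fixture's +x. Plate 70 mm wide along the fixture's y, 14 mm thick, from 34 to 75 mm above the bench; the steel block's face below is flush with it.
- panel: Loose stiff panel on the fixture, 120 (own x) x 170 (own y) x 15 mm, 0.3-0.6 kg: tan board with 5 mm thick brown facings. Between them a recessed L seam, 16 mm wide, 5 mm deep, tan floor: long leg along own y at x = +30 mm, short leg along own x at y = -46 mm. Origin at centre of underside. Starts 10-20 mm short of the fixed jaw; seated, origin at the fixture's x = +10 mm.
- seam0 (a point): Point on the floor of the seam, on its centre line: centre of the green start dot; 30 mm above the bench. Moves with the panel.
- seam1 (a point): Point on the floor of the seam, on its centre line: 37 mm on from the green dot; 30 mm above the bench. Moves with the panel.
- seam2 (a point): Point on the floor of the seam, on its centre line: 74 mm on from the green dot; 30 mm above the bench. Moves with the panel.
- seam3 (a point): Point on the floor of the seam, on its centre line: the corner, 111 mm on from the green dot; 30 mm above the bench. Moves with the panel.
- seam4 (a point): Point on the floor of the seam, on its centre line: 36 mm on from the corner; 30 mm above the bench. Moves with the panel.
- seam5 (a point): Point on the floor of the seam, on its centre line: centre of the red end dot, 72 mm on from the corner; 30 mm above the bench. Moves with the panel.
- stylus: Spring-nibbed stylus, 0.135 kg, hanging upright by its brass collar in the stand. Origin on its axis at the collar's underside, z up. Collar 46 mm across, 6 mm thick; above it an orange square handle 24 x 24 mm (sides along own x, y) from z = 6 to 66 mm; below it a steel shank 18 mm across to z = -50 mm and a round-ended nib 8 mm across to z = -78 mm.
- stylus_grip (a point): Point on the axis of the orange handle, 42 mm above the collar's underside: a good place to grasp (TCP here, from above; the fingertips stay clear of the collar).
- stylus_tip (a point): Lowest point of the nib, on the stylus axis, 120 mm below stylus_grip when the nib is not pressed.
- nib (a joint): How far the nib is pressed up into the shank, m: 0 = free, stop at 0.012; spring 250 N/m (5 mm pressed is 1.25 N; past the stop the force rises steeply).
- stand: Wooden stylus stand fixed to the bench, base 100 x 100 mm, left or right of the fixture. A back post (at own +x) carries two aluminium prongs, the fork: slot 28 mm wide, open to own -x, tops 100 mm above the bench; prongs from own x = -30 to +44 mm, outer width 84 mm. Origin at the centre of its underside.
- stand_seat (a point): Middle of the fork, 100 mm above the bench: where the centre of the collar's underside belongs (it starts within 5 mm of here).
- glue: Bystander: white glue bottle with blue cap, 60 mm across, 150 mm tall, standing on the other side of the fixture from the stand. Origin under its centre.
- tape: Bystander: roll of cream tape lying flat, 100 mm across, 25 mm high, beyond the fixture to one side. Origin under its centre.
- polish: Bystander: red polish tin with a white lid, 80 mm across, 35 mm high, beyond the fixture to one side. Origin under its centre.
Mind the look-alikes: they are no part of the job. There is more than one size of the stylus; the one meant has the size given above.

How it is judged:
By the outcome, as a careful person would: the job done as asked, in the order asked, and still so for the second after the job is handed in, with the robot touching nothing.
It also fails if it takes over 72 s, if anything falls off the work surface, if the arm or the gripper's body presses on something with over 40 N, if the wrist force passes 120 N, or if a joint passes its speed limit or range.

## Working session

There is one attempt and no reset: what is moved stays moved. The work goes in short steps, Python scripts to look and compute and a shell command to move; the robot and the scene stay as the last step left them, time stands still between calls to the robot, and variables do not carry over. Pictures are saved under pics/ and viewed, at most 10 in all, crops included, and the job is handed in when it is done.

```bash
mkdir -p pics; ls
python3 - <<'E'
from cell import state, optics, nets
import cv2,numpy as np
print(state())
for c in("top","side"):
    r=optics.read_camera(c); cv2.imwrite(f"pics/{c}0.png",r["image"][:,:,::-1])
    print(c,r["fx"],r["fy"],r["cx"],r["cy"]);print(np.round(r["camera_from_world"],4).tolist())
    for n in["fixture","jaw_push","panel","stylus","stand","glue","tape","polish","seam0","seam5"]:
        print(n,[(round(d["p"],2),np.round(d["rect"]).tolist()) for d in nets.find_in(n,c)][:3])
E
```

```text
pics
{'t': 0.0, 'qpos': array([-1.21459081e+00,  4.91570362e-01,  1.55947151e+00, -3.44896704e-05,
        1.09170082e+00, -1.05600367e-01]), 'joint_vel': array([-0.00095714,  0.00032638, -0.00151941, -0.0002173 ,  0.00051536,
       -0.00019498]), 'joint_torque': array([ 2.98866384e-03, -6.12643147e+01, -2.58182645e+01,  6.94364123e-02,
        4.82151029e-02, -9.88416423e-05]), 'position': array([ 0.27840945, -0.55930339,  0.23284743]), 'tcp_rot': array([ 9.73458166e-01,  2.28864303e-01, -8.70415595e-05, -5.68597513e-04]), 'wrist_force': array([ 0.33818514, -0.25408239, -0.25227314]), 'ft_torque': array([ 0.0269899 ,  0.00107926, -0.06045293]), 'gripper_force': 0.0, 'opening': 0.0948082306185001}
top 545.043206469224 545.043206469224 315.3696419736098 237.0886333276385
[[-0.0046, -0.9995, -0.032, -0.0075], [-0.9926, 0.0085, -0.1213, 0.5957], [0.1215, 0.0312, -0.9921, 1.2165], [0.0, 0.0, 0.0, 1.0]]
fixture [(0.76, [291.0, 243.0, 104.0, 116.0])]
jaw_push [(0.59, [278.0, 279.0, 41.0, 16.0])]
panel [(0.64, [290.0, 240.0, 82.0, 70.0]), (0.33, [289.0, 242.0, 108.0, 117.0])]
stylus [(0.76
[... 597 characters left out ...]
925, -0.5953, 0.7406], [0.0, 0.0, 0.0, 1.0]]
fixture [(0.84, [297.0, 298.0, 158.0, 121.0])]
jaw_push [(0.74, [448.0, 228.0, 73.0, 75.0]), (0.6, [315.0, 310.0, 58.0, 42.0])]
panel [(0.61, [287.0, 283.0, 115.0, 79.0])]
stylus [(0.96, [485.0, 199.0, 22.0, 48.0]), (0.76, [393.0, 206.0, 16.0, 48.0]), (0.55, [456.0, 203.0, 28.0, 72.0])]
stand [(0.88, [448.0, 230.0, 66.0, 77.0]), (0.52, [217.0, 372.0, 52.0, 92.0])]
glue [(0.55, [217.0, 372.0, 51.0, 91.0])]
tape [(0.63, [164.0, 318.0, 61.0, 48.0]), (0.58, [289.0, 285.0, 113.0, 78.0])]
polish [(0.6, [289.0, 287.0, 116.0, 72.0]), (0.55, [358.0, 188.0, 38.0, 30.0])]
seam0 [(0.91, [288.0, 284.0, 115.0, 73.0])]
seam5 [(0.91, [288.0, 284.0, 115.0, 73.0])]
```

Run:
```python
import cv2
a=cv2.imread("pics/top0.png")[160:340,220:500]
cv2.imwrite("pics/c1.png",cv2.resize(a,(784,504),interpolation=cv2.INTER_CUBIC))
a=cv2.imread("pics/side0.png")[150:430,130:530]
cv2.imwrite("pics/c2.png",cv2.resize(a,(800,560),interpolation=cv2.INTER_CUBIC))
```

```text
(no output)
```

View pics/c1.png

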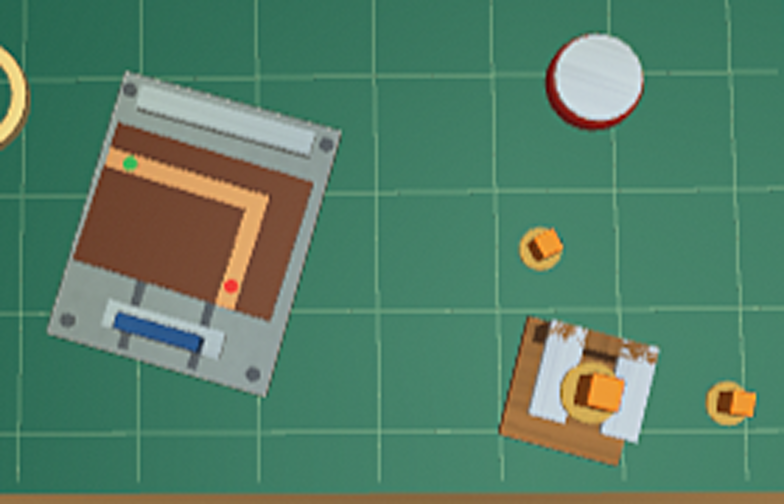

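View pics/c2.png

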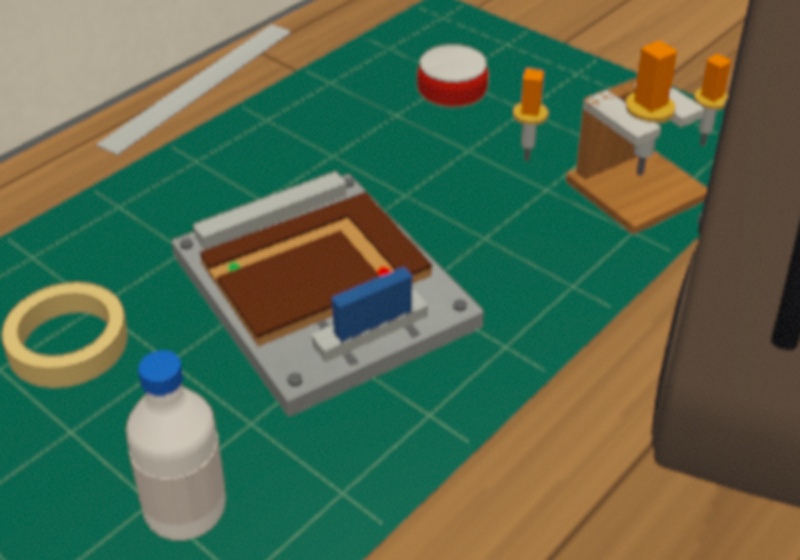

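The top crop shows the fixture, panel with green dot (130,163) and red dot (231,286), and the stand with the big stylus at (590,392). Two small look-alike styluses stand free at (541,247) and (731,404). The side crop agrees with this.

```bash
cat > h.py <<'E'
from cell import state, optics, nets
import numpy as np, cv2
from scipy.optimize import least_squares
from scipy.spatial.transform import Rotation as R
def proj(r,P):
    P=np.atleast_2d(P); T=r["camera_from_world"]; c=P@T[:3,:3].T+T[:3,3]
    return np.c_[r["fx"]*c[:,0]/c[:,2]+r["cx"], r["fy"]*c[:,1]/c[:,2]+r["cy"]]
def back(r,uv,z):
    T=r["camera_from_world"]; uv=np.atleast_2d(uv).astype(float)
    d=np.c_[(uv[:,0]-r["cx"])/r["fx"],(uv[:,1]-r["cy"])/r["fy"],np.ones(len(uv))]@T[:3,:3]
    o=-T[:3,:3].T@T[:3,3]; return o+d*((z-o[2])/d[:,2])[:,None]
def place(p,L):
    L=np.atleast_2d(L).astype(float); c,s=np.cos(p[2]),np.sin(p[2])
    return np.c_[p[0]+c*L[:,0]-s*L[:,1],p[1]+s*L[:,0]+c*L[:,1],L[:,2]]
def fit(obs,p0): # obs: list of (camera result, uv, local points)
    f=lambda p:np.concatenate([(proj(r,place(p,L))-uv).ravel() for r,uv,L in obs])
    s=least_squares(f,p0,loss="soft_l1"); return s.x,np.round(f(s.x),1)
def blob(r,lo,hi,box=None,n=1):
    hsv=cv2.cvtColor(r["image"],cv2.COLOR_RGB2HSV); m=cv2.inRange(hsv,lo,hi)
    if box: k=np.zeros_like(m); x0,y0,x1,y1=box; k[y0:y1,x0:x1]=255; m&=k
    N,lab,st,ce=cv2.connectedComponentsWithStats(m); o=np.argsort(-st[1:,4])+1
    return [(ce[i],st[i],lab==i) for i in o[:n]]
E
python3 - <<'E'
from h import *
t=optics.read_camera("top"); s=optics.read_camera("side")
u=lambda a:np.array(a)/2.8+[220,160]-.3
v=lambda a:np.array(a)/2+[130,150]-.25
B=np.array([[100,95,20],[100,-95,20],[-130,-95,20],[-130,95,20]])/1e3
uvt=u([[127,71],[341,130],[266,397],[48,333]])
uvs=v([[174,243],[355,176],[483,318],[290,406]])
p,res=fit([(t,uvt,B)],[.5,0,-.2]);print("fix top",p,res)
p,res=fit([(s,uvs,B)],[.5,0,-.2]);print("fix side",p,res)
F,res=fit([(t,uvt,B),(s,uvs,B)],[.5,0,-.2]);print("fix both",F,res)
# blue plate top: 
print("plate top corners",back(t,u([[117,313],[204,338],[200,351],[113,327]]),.075))
for n,lo,hi in(("green",(50,120,120),(75,255,255)),("red",(0,190,160),(4,255,255))):
    for c,nm in((t,"top"),(s,"side")):
        for b in blob(c,lo,hi,(220,200,310,275) if nm=="top" else(220,260,340,300),2): print(n,nm,b[0],b[1][4],back(c,b[0],.03)[0] )
S=np.array([[44,42,100],[44,-42,100],[-30,-42,100],[-30,42,100]])/1e3
print("stand top",fit([(t,u([[548,320],[660,347],[638,443],[529,415]]),S)],[.4,-.25,-.2]))
b=blob(t,(8,150,225),(18,255,255),(420,285,450,310))[0];print("handle top",b[0],b[1],back(t,b[0],.166),cv2.minAreaRect(np.argwhere(b[2])[:,::-1].astype(np.float32)))
print("handle top corners",back(t,u([[588,372],[623,379],[621,412],[585,408]]),.166))
print("side handle",back(s,v([658,50]),.166),back(s,v([652,104]),.106))
print("decoys z", [ (back(t,u(a),z)[0].round(3)) for a,z in(([541,247],.06),([731,404],.06),([541,247],.0),([731,404],0))])
print("glue",back(t,[[184,282]],.15), nets.find_in("glue","top")[0])
E
```

```text
fix top [ 0.60030277  0.04531374 -0.28367447] [-0.4 -0.2  0.6  0.2  0.4 -0.1 -0.6  0.1]
fix side [ 0.5951434   0.0488172  -0.30090339] [ 0.3 -0.2 -0.6  0.5  2.4 -0.5 -1.   0.2]
fix both [ 0.59845203  0.0466017  -0.29103261] [-0.6  0.4  0.3  1.3 -0.7  0.9 -1.4  0.5 -0.2 -1.1 -1.7 -0.8  1.9 -2.7
 -0.4 -1.7]
plate top corners [[0.51511122 0.1072177  0.075     ]
 [0.49495394 0.03821745 0.075     ]
 [0.48475446 0.04136966 0.075     ]
 [0.50406384 0.11031018 0.075     ]]
green top [265.94736842 217.78947368] 19 [0.64261873 0.10362067 0.03      ]
green top [228. 238.] 1 [0.59600536 0.19169827 0.03      ]
green side [246.36363636 282.90909091] 11 [0.64466234 0.1031602  0.03      ]
red top [302.         261.71428571] 14 [0.53963836 0.01980689 0.03      ]
red side [320.83333333 285.33333333] 6 [0.54137912 0.02099673 0.03      ]
stand top (array([ 0.45252223, -0.2599755 , -0.24742281]), array([ 0.9,  0.3, -0.6,  0. , -0.1, -0.4,  0. ,  0.1]))
handle top [435.91735537 299.6446281 ] [430 294  13  13 121] [[ 0.45065967 -0.25796699  0.166     ]] ((435.9117431640625, 299.6470642089844), (11.171918869018555, 10.629592895507812), 12.52880859375)
handle top corners [[ 0.46493707 -0.24593875  0.166     ]
 [ 0.45978874 -0.27084268  0.166     ]
 [ 0.43622174 -0.2686454   0.166     ]
 [ 0.4391892  -0.24302351  0.166     ]]
side handle [[ 0.45072431 -0.25456009  0.166     ]] [[ 0.44994233 -0.25764267  0.106     ]]
decoys z [array([ 0.566, -0.23 ,  0.06 ]), array([ 0.441, -0.375,  0.06 ]), array([ 0.573, -0.239,  0.   ]), array([ 0.441, -0.391,  0.   ])]
glue [[0.48980597 0.25921624 0.15      ]] {'rect': [187.4, 280.6, 33.3, 21.0], 'p': 0.6}
```

```bash
python3 -m creep '{"delta_rot":[[0,0,8.6],[0,0,8.6],[0,0,8.6],[0,0,8.6],[0,0,8.5]],"translation":[[0,0,0],[0,0,0],[0,0,0],[0,0,0],[0,0,0]],"hand":[0,0,0,0,0]}' 20
python3 -m creep '{"delta_rot":[[0,0,0],[0,0,0],[0,0,0],[0,0,0],[0,0,0]],"translation":[[0.01,-0.0447,0],[0.01,-0.0447,0],[0.01,-0.0447,0],[0.01,-0.0447,0],[0.01,-0.0447,0]],"hand":[0,0,0,0,0]}'
python3 -m creep '{"delta_rot":[[0,0,0],[0,0,0],[0,0,0],[0,0,0],[0,0,0]],"translation":[[0,-0.0447,0],[0,-0.0447,0],[0,-0.0447,0],[0,-0.0447,0],[0,-0.0447,0]],"hand":[0,0,0,0,0]}'
python3 -m creep '{"delta_rot":[[0,0,0],[0,0,0],[0,0,0],[0,0,0],[0,0,0]],"translation":[[-0.0124,-0.0447,0],[-0.0124,-0.0447,0],[-0.0124,-0.0447,0],[-0.0124,-0.0447,0],[-0.0124,-0.0447,0]],"hand":[0,0,0,0,0]}'
cat >> h.py <<'E'
def go(xyz,yaw): # total shift in present tool axes, and turn about tool z
    s=state(); M=R.from_quat(s["tcp_rot"]).as_matrix(); a=np.arctan2(M[1,0],M[0,0])
    print("shift",np.round(M.T@(np.array(xyz)-s["position"]),4),"turn",round(np.degrees(a-yaw),2),"yaw now",round(a,4),"tilt",np.round(np.degrees(M[:2,2]),2))
E
python3 -c "
from h import *
go(place([.600,.0455,-.286],[-.150,0,.058])[0],-.286)"
```

```text
t: 1.88
position: [0.2785, -0.5595, 0.2335]
tcp_rot: [0.989, -0.145, 0.0, 0.0]
wrist_force: [0.9, -0.5, 0.8]
opening: 0.0505
gripper_force: 0.0
t: 2.5
position: [0.3903, -0.3581, 0.2336]
tcp_rot: [0.99, -0.143, 0.0, 0.0]
wrist_force: [-0.1, 0.5, 0.2]
opening: 0.0018
gripper_force: 0.0
t: 3.12
position: [0.4533, -0.1436, 0.2336]
tcp_rot: [0.99, -0.143, 0.0, 0.0]
wrist_force: [0.4, -0.3, -0.2]
opening: 0.0003
gripper_force: 0.0
t: 3.75
position: [0.4567, 0.0885, 0.2336]
tcp_rot: [0.99, -0.143, 0.0, -0.0]
wrist_force: [0.1, -0.2, 0.5]
opening: 0.0007
gripper_force: 0.0
shift [-0.0005  0.0008  0.1756] turn -0.06 yaw now -0.287 tilt [ 0.03 -0.  ]
```

```bash
python3 -m creep '{"delta_rot":[[0,0,0],[0,0,0],[0,0,0],[0,0,0],[0,0,0]],"translation":[[0,0,0.035],[0,0,0.035],[0,0,0.035],[0,0,0.035],[0,0,0.0355]],"hand":[0,0,0,0,0]}'
python3 -m creep '{"delta_rot":[[0,0,0],[0,0,0],[0,0,0],[0,0,0],[0,0,0]],"translation":[[0.008,0,0],[0.008,0,0],[0.008,0,0],[0.006,0,0],[0.006,0,0]],"hand":[0,0,0,0,0]}'
python3 -m creep '{"delta_rot":[[0,0,0],[0,0,0],[0,0,0],[0,0,0],[0,0,0]],"translation":[[0.004,0,0],[0.004,0,0],[0.004,0,0],[0.004,0,0],[0.004,0,0]],"hand":[0,0,0,0,0]}'
python3 -c "
from h import *
go(place([.600,.0455,-.286],[-.082,0,.058])[0],-.286)"
```

```text
t: 4.38
position: [0.457, 0.087, 0.057]
tcp_rot: [0.99, -0.143, 0.0, -0.0]
wrist_force: [1.4, 0.6, -0.1]
opening: 0.0005
gripper_force: 0.0
t: 5.0
position: [0.4912, 0.0767, 0.0584]
tcp_rot: [0.99, -0.143, -0.0, 0.0]
wrist_force: [-4.6, 0.9, 4.0]
opening: 0.0003
gripper_force: 2.2
t: 5.62
position: [0.5096, 0.0713, 0.0579]
tcp_rot: [0.99, -0.143, -0.001, 0.0]
wrist_force: [-8.7, 3.6, 7.9]
opening: 0.0008
gripper_force: 4.9
shift [ 0.012  -0.0008 -0.0001] turn -0.05 yaw now -0.2868 tilt [-0.14  0.01]
```

```bash
python3 -m creep '{"delta_rot":[[0,0,0],[0,0,0],[0,0,0],[0,0,0],[0,0,0]],"translation":[[0.002,0,0],[0.002,0,0],[0.002,0,0],[0.002,0,0],[0.002,0,0]],"hand":[0,0,0,0,0]}'
python3 -m creep '{"delta_rot":[[0,0,0],[0,0,0],[0,0,0],[0,0,0],[0,0,0]],"translation":[[0.001,0,0],[0.0005,0,0],[0.0005,0,0],[0,0,0],[0,0,0]],"hand":[0,0,0,0,0]}'
python3 -c "
from h import *
go(place([.600,.0455,-.286],[-.082,0,.058])[0],-.286)"
```

```text
t: 6.25
position: [0.5191, 0.0685, 0.0579]
tcp_rot: [0.99, -0.143, -0.001, 0.0]
wrist_force: [-8.9, 3.8, 8.3]
opening: 0.0004
gripper_force: 4.7
t: 6.88
position: [0.5194, 0.0684, 0.0579]
tcp_rot: [0.99, -0.143, -0.003, 0.0]
wrist_force: [-15.5, 7.9, 13.8]
opening: 0.0007
gripper_force: 8.8
shift [ 0.0018 -0.0008 -0.0001] turn -0.04 yaw now -0.2867 tilt [-0.32  0.03]
```

```bash
python3 -m creep '{"delta_rot":[[0,0,0],[0,0,0],[0,0,0],[0,0,0],[0,0,0]],"translation":[[0.001,0,0],[0.001,0,0],[0,0,0],[0,0,0],[0,0,0]],"hand":[0,0,0,0,0]}'
python3 -m creep '{"delta_rot":[[0,0,0],[0,0,0],[0,0,0],[0,0,0],[0,0,0]],"translation":[[-0.01,0,0],[-0.03,0,0],[0,0,-0.06],[0,0,-0.06],[0,0,-0.06]],"hand":[0,0,50,100,100]}'
python3 - <<'E'
from h import *
go([.4505,-.2575,.235],-.215)
E
```

```text
t: 7.5
position: [0.5194, 0.0683, 0.0579]
tcp_rot: [0.99, -0.143, -0.005, 0.0]
wrist_force: [-25.6, 11.2, 21.2]
opening: 0.0002
gripper_force: 13.8
t: 8.12
position: [0.486, 0.0783, 0.24]
tcp_rot: [0.99, -0.143, 0.001, -0.0]
wrist_force: [0.6, -0.3, -0.5]
opening: 0.0253
gripper_force: 0.0
shift [0.0611 0.3321 0.005 ] turn -4.13 yaw now -0.2871 tilt [ 0.1  -0.01]
```

```bash
python3 -m creep '{"delta_rot":[[0,0,0],[0,0,0],[0,0,0],[0,0,0],[0,0,0]],"translation":[[-0.006,0.0332,0],[-0.006,0.0332,0],[-0.006,0.0332,0],[-0.006,0.0332,0],[-0.006,0.0332,0]],"hand":[100,100,100,100,100]}'
python3 - <<'E'
from h import *
t=optics.read_camera("top"); s=optics.read_camera("side")
for c,n in((t,"top"),(s,"side")): cv2.imwrite(f"pics/{n}1.png",c["image"][:,:,::-1])
for n,lo,hi in(("green",(50,120,120),(75,255,255)),("red",(0,190,160),(4,255,255))):
    for c,nm in((t,"top"),(s,"side")):
        for b in blob(c,lo,hi,(220,190,310,275) if nm=="top" else(220,240,340,305),1): print(n,nm,b[0],b[1][4],back(c,b[0],.03)[0])
a=cv2.resize(t["image"][175:315,220:340,::-1],None,fx=3.3,fy=4/1.2,interpolation=2)
b=cv2.resize(s["image"][225:365,205:385,::-1],None,fx=2.2,fy=4/1.2,interpolation=2)
cv2.imwrite("pics/c3.png",np.hstack([a,b])[:,:800]); print(a.shape,b.shape)
go([.4505,-.2575,.235],-.215)
E
```

```text
t: 8.75
position: [0.4099, -0.0735, 0.2381]
tcp_rot: [0.99, -0.143, 0.001, 0.0]
wrist_force: [0.2, -1.0, -0.4]
opening: 0.0753
gripper_force: 0.0
green top [266.88235294 211.17647059] 17 [0.65818828 0.10153486 0.03      ]
green side [241.36363636 278.36363636] 11 [0.66046006 0.10088748 0.03      ]
red top [304.33333333 253.75      ] 12 [0.55797316 0.01439731 0.03      ]
(467, 396, 3) (467, 396, 3)
shift [0.0916 0.1638 0.0033] turn -4.27 yaw now -0.2895 tilt [ 0.07 -0.06]
```

View pics/c3.png

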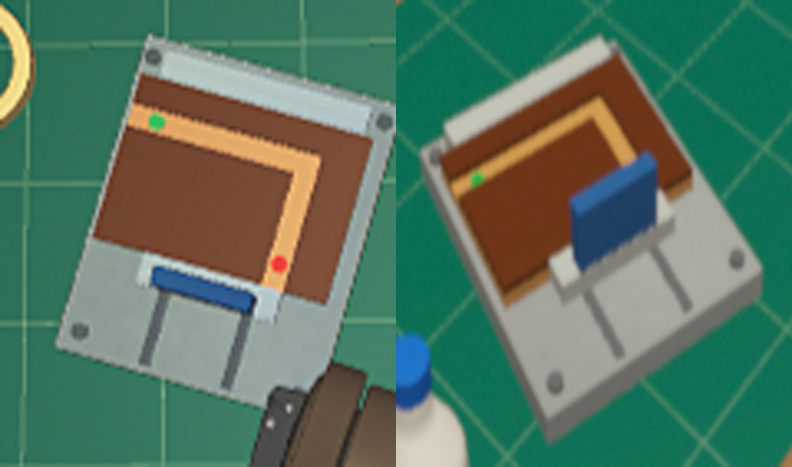

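The left half (top) shows the panel flush with the fixed jaw, the sliding jaw against it, the green dot at (157,122) and the red dot at (279,264). So the panel is clamped, and the stylus is next.

```bash
python3 -m creep '{"delta_rot":[[0,0,0],[0,0,0],[0,0,0],[0,0,0],[0,0,-4.3]],"translation":[[0.0229,0.041,0],[0.0229,0.041,0],[0.0229,0.041,0],[0.0229,0.0408,0],[0,0,0]],"hand":[100,100,100,100,100]}'
python3 - <<'E'
from h import *
go([.4505,-.2575,.142],-.215)
E
```

```text
t: 9.48
position: [0.4524, -0.2579, 0.2375]
tcp_rot: [0.994, -0.106, 0.001, 0.001]
wrist_force: [-0.5, 0.3, 0.4]
opening: 0.0955
gripper_force: 0.0
shift [-0.0021 -0.0001  0.0955] turn 0.11 yaw now -0.213 tilt [ 0.06 -0.07]
```

```bash
python3 -m creep '{"delta_rot":[[0,0,0],[0,0,0],[0,0,0],[0,0,0],[0,0,0]],"translation":[[-0.002,0,0.035],[0,0,0.03],[0,0,0.02],[0,0,0.0105],[0,0,0]],"hand":[100,100,100,100,100]}'
python3 - <<'E'
from h import *
go([.4505,-.2575,.142],-.215)
s=optics.read_camera("side"); a=s["image"][150:290,380:540,::-1]
cv2.imwrite("pics/c4.png",cv2.resize(a,None,fx=4,fy=4,interpolation=2))
E
```

```text
t: 10.1
position: [0.4496, -0.2548, 0.1421]
tcp_rot: [0.994, -0.106, -0.0, -0.0]
wrist_force: [-0.9, -0.6, -0.2]
opening: 0.0949
gripper_force: 0.0
shift [0.0014 0.0025 0.0001] turn 0.19 yaw now -0.2117 tilt [-0.01  0.01]
```

View pics/c4.png

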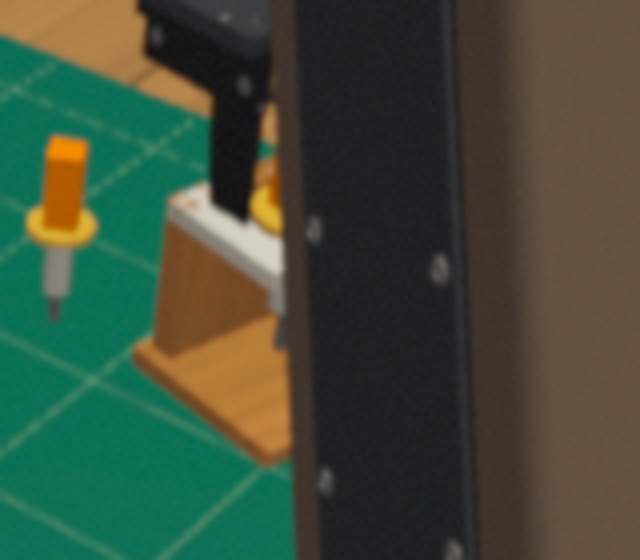

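The arm hides most of the stylus from the side. The finger stands beside the handle above the prong and clear of it. I correct 2 mm and grip.

```bash
python3 -m creep '{"delta_rot":[[0,0,0],[0,0,0],[0,0,0],[0,0,0],[0,0,0]],"translation":[[0.001,0.0025,0],[0,0,0],[0,0,0],[0,0,0],[0,0,0]],"hand":[100,15,10,10,10]}' 25
python3 -m creep '{"delta_rot":[[0,0,0],[0,0,0],[0,0,0],[0,0,0],[0,0,0]],"translation":[[0,0,0],[0,0,0],[0,0,0],[0,0,0],[0,0,0]],"hand":[10,10,10,10,10]}'
```

```text
t: 10.78
position: [0.4498, -0.2575, 0.1425]
tcp_rot: [0.994, -0.106, 0.0, 0.0]
wrist_force: [0.1, 0.0, 0.4]
opening: 0.0605
gripper_force: 0.0
t: 11.4
position: [0.4498, -0.2575, 0.1424]
tcp_rot: [0.994, -0.106, -0.0, 0.0]
wrist_force: [-0.6, 0.2, -0.5]
opening: 0.024
gripper_force: 24.9
```

```bash
python3 -m creep '{"delta_rot":[[0,0,0],[0,0,0],[0,0,0],[0,0,0],[0,0,0]],"translation":[[0,0,-0.01],[0,0,-0.02],[0,0,-0.03],[0,0,-0.03],[0,0,-0.02]],"hand":[10,10,10,10,10]}'
python3 - <<'E'
from h import *
s=state();print(s["opening"],s["gripper_force"])
go([.659,.101,.21],-.215)
E
```

```text
t: 12.02
position: [0.4498, -0.2576, 0.2544]
tcp_rot: [0.994, -0.106, 0.001, 0.0]
wrist_force: [-0.2, -0.2, -1.8]
opening: 0.0237
gripper_force: 24.9
0.023680196467929533 24.947623908519745
shift [ 0.129  -0.3946  0.0443] turn 0.18 yaw now -0.2119 tilt [ 0.08 -0.06]
```

```bash
python3 -m creep '{"delta_rot":[[0,0,0],[0,0,0],[0,0,0],[0,0,0],[0,0,0]],"translation":[[0.0129,-0.0395,0],[0.0129,-0.0395,0],[0.0129,-0.0395,0],[0.0129,-0.0395,0],[0.0129,-0.0395,0]],"hand":[10,10,10,10,10]}'
python3 -m creep '{"delta_rot":[[0,0,0],[0,0,0],[0,0,0],[0,0,0],[0,0,0]],"translation":[[0.0129,-0.0395,0],[0.0129,-0.0395,0],[0.0129,-0.0395,0.02],[0.0129,-0.0395,0.024],[0.0129,-0.0395,0]],"hand":[10,10,10,10,10]}'
python3 -m creep '{"delta_rot":[[0,0,0],[0,0,0],[0,0,0],[0,0,0],[0,0,0]],"translation":[[0,0,0.02],[0,0,0.015],[0,0,0],[0,0,0],[0,0,0]],"hand":[10,10,10,10,10]}'
python3 - <<'E'
from h import *
t=optics.read_camera("top"); s=optics.read_camera("side")
for c,n in((t,"top"),(s,"side")): cv2.imwrite(f"pics/{n}2.png",c["image"][:,:,::-1])
st=state(); tip=st["position"]-[0,0,.12]; print(st["position"],"tip expected px",proj(s,tip),proj(t,tip))
a=cv2.resize(t["image"][180:280,220:320,::-1],(400,400),interpolation=2)
b=cv2.resize(s["image"][210:310,190:290,::-1],(400,400),interpolation=2)
cv2.imwrite("pics/c5.png",np.hstack([a,b]))
go([.659,.101,.147],-.215)
E
```

```text
t: 12.65
position: [0.5549, -0.0767, 0.2531]
tcp_rot: [0.994, -0.106, 0.0, 0.0]
wrist_force: [0.9, -0.2, -0.5]
opening: 0.0237
gripper_force: 24.9
t: 13.28
position: [0.6588, 0.1027, 0.207]
tcp_rot: [0.994, -0.106, -0.002, 0.0]
wrist_force: [0.5, 0.3, -0.9]
opening: 0.0239
gripper_force: 24.9
t: 13.9
position: [0.6592, 0.1012, 0.1743]
tcp_rot: [0.994, -0.106, 0.001, -0.0]
wrist_force: [0.1, -0.8, -1.5]
opening: 0.024
gripper_force: 24.9
[0.65910394 0.10128147 0.17406426] tip expected px [[240.42518126 268.50999307]] [[265.72940336 209.0070473 ]]
shift [-0.0001  0.0003  0.0271] turn 0.16 yaw now -0.2122 tilt [ 0.05 -0.  ]
```

View pics/c5.png

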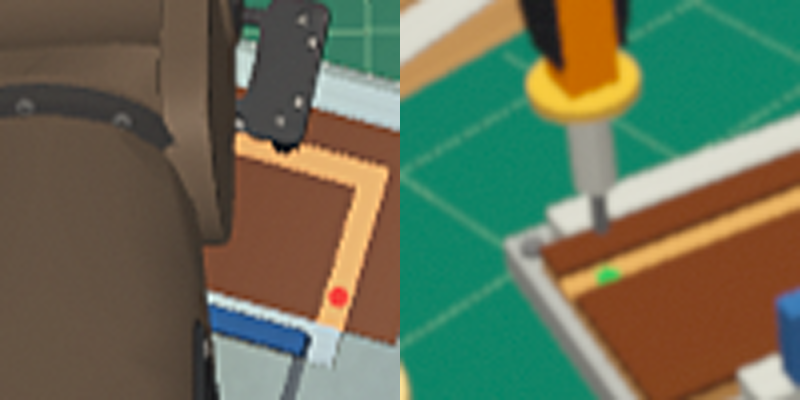

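Side half: nib tip at crop (600,233), i.e. pixel (240,268.3). I expected (240.4,268.5), so the stylus is held true. The green dot is at (608,275). I align the tool with the panel and centre over the dot.

```bash
python3 -m creep '{"delta_rot":[[0,0,2],[0,0,2],[0,0,0],[0,0,0],[0,0,0]],"translation":[[0,0,0.008],[0,0,0],[0,0,0],[0,0,0],[0,0,0]],"hand":[10,10,10,10,10]}'
python3 - <<'E'
from h import *
go([.6598,.101,.1455],-.283)
E
```

```text
t: 14.62
position: [0.659, 0.1015, 0.1655]
tcp_rot: [0.99, -0.14, 0.0, 0.0]
wrist_force: [0.1, 0.7, -1.1]
opening: 0.0241
gripper_force: 24.9
shift [0.0009 0.0003 0.02  ] turn 0.08 yaw now -0.2815 tilt [ 0.01 -0.  ]
```

```bash
python3 -m creep '{"delta_rot":[[0,0,0],[0,0,0],[0,0,0],[0,0,0],[0,0,0]],"translation":[[0.001,0,0.006],[0,0,0.005],[0,0,0.005],[0,0,0.004],[0,0,0]],"hand":[10,10,10,10,10]}'
python3 - <<'E'
from h import *
go([.6598,.101,.1455],-.283)
s=optics.read_camera("side"); cv2.imwrite("pics/c6.png",cv2.resize(s["image"][230:310,190:310,::-1],None,fx=6,fy=6,interpolation=2))
print(state()["wrist_force"])
E
```

```text
t: 15.25
position: [0.6599, 0.1012, 0.1451]
tcp_rot: [0.99, -0.14, -0.0, 0.0]
wrist_force: [-1.2, 0.1, 0.4]
opening: 0.0238
gripper_force: 24.9
shift [-0.      0.0002 -0.0004] turn 0.08 yaw now -0.2817 tilt [-0.02 -0.01]
[ 0.39798446 -1.01884056 -0.05604329]
```

View pics/c6.png

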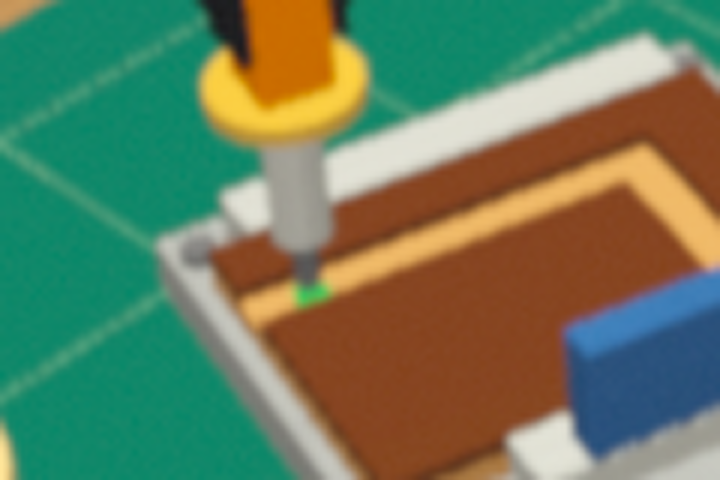

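The nib stands on the green dot, with the dot just showing below it at crop (312,296). The spring adds about 1.2 N. I shift 1 mm nearer while drawing the long leg.

```bash
python3 -m creep '{"delta_rot":[[0,0,0],[0,0,0],[0,0,0],[0,0,0],[0,0,0]],"translation":[[-0.001,0.002,0],[0,0.004,0],[0,0.005,0],[0,0.005,0],[0,0.005,0]],"hand":[10,10,10,10,10]}'
python3 -m creep '{"delta_rot":[[0,0,0],[0,0,0],[0,0,0],[0,0,0],[0,0,0]],"translation":[[0,0.005,0],[0,0.005,0],[0,0.005,0],[0,0.005,0],[0,0.005,0]],"hand":[10,10,10,10,10]}'
python3 - <<'E'
from h import *
go([.6278,-.0055,.1455],-.283)
E
```

```text
t: 15.92
position: [0.653, 0.0809, 0.1455]
tcp_rot: [0.99, -0.14, 0.0, 0.0]
wrist_force: [0.4, 0.6, -0.5]
opening: 0.0245
gripper_force: 24.9
t: 16.55
position: [0.6461, 0.057, 0.1454]
tcp_rot: [0.99, -0.14, 0.0, 0.0]
wrist_force: [0.3, 1.6, -0.5]
opening: 0.0238
gripper_force: 24.9
shift [-0.0002  0.0651 -0.0001] turn 0.07 yaw now -0.2818 tilt [ 0. -0.]
```

```bash
python3 -m creep '{"delta_rot":[[0,0,0],[0,0,0],[0,0,0],[0,0,0],[0,0,0]],"translation":[[0,0.005,0],[0,0.005,0],[0,0.005,0],[0,0.005,0],[0,0.005,0]],"hand":[10,10,10,10,10]}'
python3 -m creep '{"delta_rot":[[0,0,0],[0,0,0],[0,0,0],[0,0,0],[0,0,0]],"translation":[[0,0.005,0],[0,0.005,0],[0,0.005,0],[0,0.005,0],[0,0.005,0]],"hand":[10,10,10,10,10]}'
python3 - <<'E'
from h import *
go([.6278,-.0055,.1455],-.283)
s=optics.read_camera("side"); cv2.imwrite("pics/c7.png",cv2.resize(s["image"][210:310,230:350,::-1],None,fx=6,fy=6,interpolation=2))
print(proj(s,state()["position"]-[0,0,.1155])*6-[230*6,210*6])
E
```

```text
t: 17.18
position: [0.6391, 0.033, 0.1454]
tcp_rot: [0.99, -0.14, 0.0, 0.0]
wrist_force: [0.1, 1.9, 0.1]
opening: 0.024
gripper_force: 24.9
t: 17.8
position: [0.6322, 0.009, 0.1454]
tcp_rot: [0.99, -0.14, 0.0, 0.0]
wrist_force: [-0.5, 1.1, 0.1]
opening: 0.0241
gripper_force: 24.9
shift [-0.0002  0.0151 -0.0001] turn 0.07 yaw now -0.2817 tilt [-0. -0.]
[[354.26797927 301.53710235]]
```

View pics/c7.png

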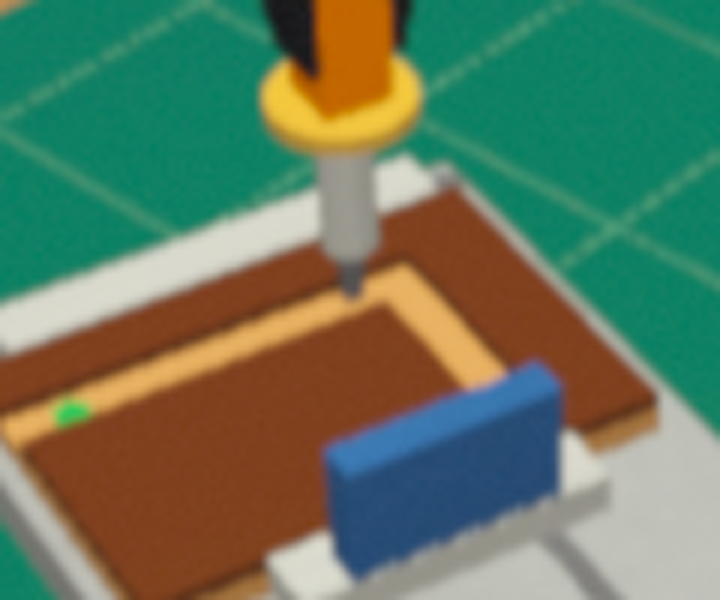

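Run:
```python
from h import *
# seam-frame: origin at assumed green on line being traced (tool frame yaw)
G=[.6588,.1012,-.2817]
s=optics.read_camera("side")
import copy
t=dict(optics.read_camera("top")); t["image"]=cv2.imread("pics/top1.png")[:,:,::-1].copy()
x=np.arange(-.02,.0201,.0005)
for nm,c in(("side",s),("top(before)",t)):
  for y in(-.015,-.03,-.045,-.06):
    out=[]
    for z in(.030,.035):
        uv=proj(c,place(G,np.c_[x,0*x+y,0*x+z])).astype(np.float32)
        val=cv2.remap(c["image"][:,:,1],uv[:,:1].copy(),uv[:,1:].copy(),cv2.INTER_LINEAR).ravel().astype(float)
        h=(val[20:61].max()+np.median(val))/2; h=(val.max()+val.min())/2
        h=110; up=[round(1e3*float(x[i]),1) for i in range(len(x)-1) if (val[i]<h)!=(val[i+1]<h)]
        out.append((z,up))
    print(nm,y,out)
```

```text
side -0.015 [(0.03, [-3.5, 10.0]), (0.035, [-9.0, 4.5])]
side -0.03 [(0.03, [-3.5, 9.5]), (0.035, [-9.0, 4.5])]
side -0.045 [(0.03, [-4.0, 9.5]), (0.035, [-9.5, 4.0])]
side -0.06 [(0.03, [-3.5, 10.0]), (0.035, [-9.0, 4.5])]
top(before) -0.015 [(0.03, [-9.0, 8.0]), (0.035, [-9.5, 7.5])]
top(before) -0.03 [(0.03, [-8.5, 7.0]), (0.035, [-9.0, 6.5])]
top(before) -0.045 [(0.03, [-8.5, 8.0]), (0.035, [-9.5, 7.0])]
top(before) -0.06 [(0.03, [-9.0, 7.5]), (0.035, [-10.0, 7.0])]
```

The picture shows the nib at crop (352,298) in the tan seam. Edge sampling puts the traced line within about 0.5 mm of the seam's centre, so I go on to the corner and along the short leg.

```bash
python3 -m creep '{"delta_rot":[[0,0,0],[0,0,0],[0,0,0],[0,0,0],[0,0,0]],"translation":[[0,0.005,0],[0,0.005,0],[0,0.005,0],[0,0,0],[-0.005,0,0]],"hand":[10,10,10,10,10]}'
python3 -m creep '{"delta_rot":[[0,0,0],[0,0,0],[0,0,0],[0,0,0],[0,0,0]],"translation":[[-0.005,0,0],[-0.005,0,0],[-0.005,0,0],[-0.005,0,0],[-0.005,0,0]],"hand":[10,10,10,10,10]}'
python3 -m creep '{"delta_rot":[[0,0,0],[0,0,0],[0,0,0],[0,0,0],[0,0,0]],"translation":[[-0.005,0,0],[-0.005,0,0],[-0.005,0,0],[-0.005,0,0],[-0.005,0,0]],"hand":[10,10,10,10,10]}'
python3 - <<'E'
from h import *
p=place([.6588,.1012,-.2817],[-.072,-.111,.1455])[0];print(p);go(p,-.2817)
E
```

```text
t: 18.58
position: [0.6235, -0.0039, 0.1454]
tcp_rot: [0.99, -0.141, 0.0, 0.0]
wrist_force: [1.1, -1.0, -0.5]
opening: 0.0236
gripper_force: 24.9
t: 19.2
position: [0.599, 0.0033, 0.1455]
tcp_rot: [0.99, -0.14, 0.0, 0.0]
wrist_force: [0.5, 0.0, 0.2]
opening: 0.0239
gripper_force: 24.9
t: 19.82
position: [0.575, 0.0102, 0.1454]
tcp_rot: [0.99, -0.14, 0.0, 0.0]
wrist_force: [-0.8, -1.2, 0.0]
opening: 0.0239
gripper_force: 24.9
[0.55878115 0.01459036 0.1455    ]
shift [-0.0167  0.0003 -0.0001] turn -0.0 yaw now -0.2817 tilt [ 0. -0.]
```

```bash
python3 -m creep '{"delta_rot":[[0,0,0],[0,0,0],[0,0,0],[0,0,0],[0,0,0]],"translation":[[-0.005,0,0],[-0.005,0,0],[-0.005,0,0],[-0.002,0,0],[0,0,0]],"hand":[10,10,10,10,10]}'
python3 - <<'E'
from h import *
s=optics.read_camera("side");t=optics.read_camera("top")
a=cv2.resize(t["image"][190:290,250:350,::-1],(400,400),interpolation=2)
b=cv2.resize(s["image"][220:320,250:350,::-1],(400,400),interpolation=2)
cv2.imwrite("pics/c8.png",np.hstack([a,b]))
p=place([.6588,.1012,-.2817],[-.072,-.111,.1455])[0];go(p,-.2817)
E
```

```text
t: 20.45
position: [0.5586, 0.015, 0.1454]
tcp_rot: [0.99, -0.14, -0.0, 0.0]
wrist_force: [-0.8, -0.1, 0.5]
opening: 0.024
gripper_force: 24.9
shift [ 0.0002  0.0003 -0.0002] turn -0.0 yaw now -0.2817 tilt [-0.04  0.  ]
```

View pics/c8.png

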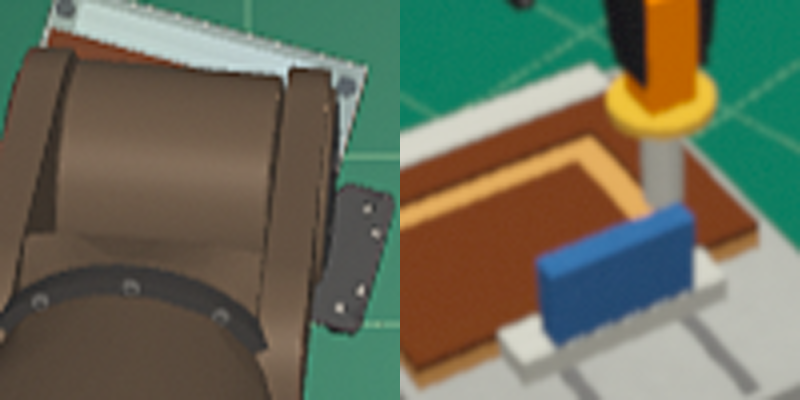

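The side half shows the stylus at the end of the short leg. The blue plate hides the nib, but the measured pose is within 0.5 mm of the red dot. I lift and return.

```bash
python3 -m creep '{"delta_rot":[[0,0,0],[0,0,0],[0,0,0],[0,0,0],[0,0,0]],"translation":[[0,0,-0.01],[0,0,-0.02],[0,0,-0.03],[0,0,-0.03],[0,0,-0.022]],"hand":[10,10,10,10,10]}'
python3 -m creep '{"delta_rot":[[0,0,-2],[0,0,-2],[0,0,0],[0,0,0],[0,0,0]],"translation":[[0,0,0],[0,0,0],[0,0,0],[0,0,0],[0,0,0]],"hand":[10,10,10,10,10]}'
python3 - <<'E'
from h import *
go([.4502,-.258,.255],-.212)
E
```

```text
t: 21.18
position: [0.559, 0.0149, 0.2593]
tcp_rot: [0.99, -0.14, 0.001, 0.0]
wrist_force: [0.4, 0.5, -1.8]
opening: 0.024
gripper_force: 24.9
t: 21.8
position: [0.5589, 0.0149, 0.2571]
tcp_rot: [0.994, -0.106, -0.0, 0.0]
wrist_force: [-0.5, 0.3, -0.8]
opening: 0.0237
gripper_force: 24.9
shift [-0.0488  0.2896  0.0021] turn -0.01 yaw now -0.2121 tilt [-0.03 -0.  ]
```

```bash
python3 -m creep '{"delta_rot":[[0,0,0],[0,0,0],[0,0,0],[0,0,0],[0,0,0]],"translation":[[-0.006,0.036,0],[-0.006,0.036,0],[-0.006,0.036,0],[-0.006,0.036,0],[-0.006,0.036,0]],"hand":[10,10,10,10,10]}'
python3 -m creep '{"delta_rot":[[0,0,0],[0,0,0],[0,0,0],[0,0,0],[0,0,0]],"translation":[[-0.006,0.036,0],[-0.006,0.036,0],[-0.006,0.0376,0],[-0.0008,0,0],[0,0,0]],"hand":[10,10,10,10,10]}'
python3 - <<'E'
from h import *
go([.4502,-.258,.143],-.212)
E
```

```text
t: 22.42
position: [0.4912, -0.1558, 0.2574]
tcp_rot: [0.994, -0.106, 0.0, 0.0]
wrist_force: [-0.5, 0.5, -1.4]
opening: 0.024
gripper_force: 24.9
t: 23.05
position: [0.4503, -0.2576, 0.2573]
tcp_rot: [0.994, -0.106, -0.0, -0.0]
wrist_force: [0.8, 0.6, -1.3]
opening: 0.0237
gripper_force: 24.9
shift [-0.      0.0004  0.1143] turn -0.02 yaw now -0.2124 tilt [-0.01  0.02]
```

```bash
python3 -m creep '{"delta_rot":[[0,0,0],[0,0,0],[0,0,0],[0,0,0],[0,0,0]],"translation":[[0,0,0.025],[0,0,0.025],[0,0,0.025],[0,0,0.015],[0,0,0.015]],"hand":[10,10,10,10,10]}'
python3 -m creep '{"delta_rot":[[0,0,0],[0,0,0],[0,0,0],[0,0,0],[0,0,0]],"translation":[[0,0,0.005],[0,0,0.003],[0,0,0.001],[0,0,0],[0,0,0]],"hand":[10,10,10,10,10]}'
python3 -c "
from h import *
go([.4502,-.258,.143],-.212)"
```

```text
t: 23.68
position: [0.4507, -0.2576, 0.152]
tcp_rot: [0.994, -0.105, 0.0, 0.0]
wrist_force: [-0.2, -0.5, -1.0]
opening: 0.024
gripper_force: 24.9
t: 24.3
position: [0.4504, -0.258, 0.1437]
tcp_rot: [0.994, -0.106, 0.0, 0.0]
wrist_force: [-0.4, 0.2, -1.4]
opening: 0.0238
gripper_force: 24.9
shift [-0.0002  0.      0.0007] turn 0.0 yaw now -0.2119 tilt [ 0.03 -0.02]
```

```bash
python3 -m creep '{"delta_rot":[[0,0,0],[0,0,0],[0,0,0],[0,0,0],[0,0,0]],"translation":[[0,0,0.0007],[0,0,0.0007],[0,0,0],[0,0,0],[0,0,0]],"hand":[10,10,10,10,10]}'
python3 -m creep '{"delta_rot":[[0,0,0],[0,0,0],[0,0,0],[0,0,0],[0,0,0]],"translation":[[0,0,0],[0,0,0],[0,0,0],[0,0,0],[0,0,0]],"hand":[30,40,60,80,90]}'
python3 -m creep '{"delta_rot":[[0,0,0],[0,0,0],[0,0,0],[0,0,0],[0,0,0]],"translation":[[0,0,0],[0,0,-0.02],[0,0,-0.03],[0,0,-0.04],[0,0,-0.04]],"hand":[90,90,90,90,90]}'
```

```text
t: 24.92
position: [0.4504, -0.258, 0.1424]
tcp_rot: [0.994, -0.106, 0.0, 0.0]
wrist_force: [-1.8, 0.1, 5.9]
opening: 0.0241
gripper_force: 24.9
t: 25.55
position: [0.4503, -0.258, 0.142]
tcp_rot: [0.994, -0.106, -0.0, 0.0]
wrist_force: [-0.0, -0.6, -0.3]
opening: 0.0626
gripper_force: 0.0
t: 26.18
position: [0.4501, -0.2579, 0.2733]
tcp_rot: [0.994, -0.106, -0.0, -0.0]
wrist_force: [0.6, 0.1, -0.2]
opening: 0.0854
gripper_force: 0.0
```

Move clear (towards −y, high) and look.

```bash
python3 -m creep '{"delta_rot":[[0,0,0],[0,0,0],[0,0,0],[0,0,0],[0,0,0]],"translation":[[0.0,0.045,0],[0,0.045,0],[0,0.045,0],[0,0.045,0],[0,0.045,0]],"hand":[90,90,90,90,90]}'
python3 - <<'E'
from h import *
s=optics.read_camera("side");t=optics.read_camera("top")
a=cv2.resize(t["image"][160:340,150:500,::-1],None,fx=2.28,fy=1.65,interpolation=2)[:300,:798]
b=cv2.resize(s["image"][150:360,130:530,::-1],(798,300),interpolation=2)
cv2.imwrite("pics/c9.png",np.vstack([a,b]))
b=blob(t,(8,150,225),(18,255,255),(420,285,450,310))[0];print(b[0],b[1],back(t,b[0],.166))
for n,lo,hi in(("green",(50,120,120),(75,255,255)),("red",(0,190,160),(4,255,255))):
    print(n,[back(t,b[0],.03)[0] for b in blob(t,lo,hi,(220,190,310,275))])
E
```

```text
t: 26.8
position: [0.4025, -0.4793, 0.272]
tcp_rot: [0.994, -0.106, 0.0, -0.0]
wrist_force: [0.6, 1.1, -0.3]
opening: 0.0853
gripper_force: 0.0
[436.57983193 299.42857143] [431 294  12  12 119] [[ 0.45108578 -0.25930704  0.166     ]]
green [array([0.65818828, 0.10153486, 0.03      ])]
red [array([0.55797316, 0.01439731, 0.03      ])]
```

View pics/c9.png

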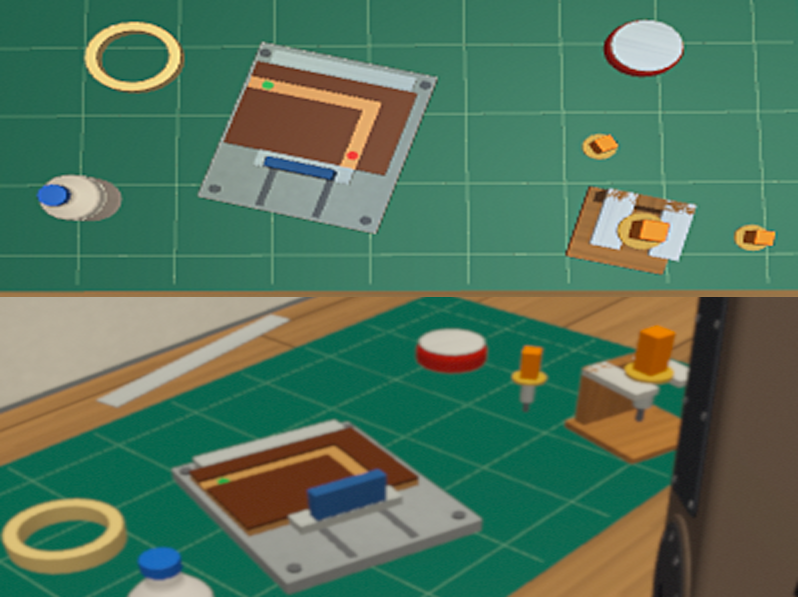

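The stylus hangs upright in the fork at (645,232) in the top view. The panel is still clamped, and the glue, tape and polish are where they were. I hand in.

```bash
python3 -c "
from cell import ticket; print(ticket.hand_in())"
```

```text
the job is handed in; nothing more can be done
None
```

I clamped the panel against the fixed jaw, drew the stylus nib along the seam from the green dot to the red dot at about 4 cm/s and about 1 N, hung it back upright in its fork and handed the job in at about 27 s (no verdict was returned).

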